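# Roll a drone boom tube into the V-cradle and butt it against the stop

### The job

Get the black carbon boom tube ready for drilling: with the fingertips, roll it along the bench by its side, up the white lead-in ramps and down into the V-groove of the blue cradle, then push on its end away from the red stop so that it slides along the groove until its other end butts against the stop. Only push it: do not grip it, lift it or tip it up. Leave the silver tube and everything else on the bench where it is, and finish with the hand clear.

Things in the scene. Friction and masses are not known exactly. Their poses are not given: they have to be found in the camera images.
- boom: The tube to move: black round tube, 50 mm diameter, 200 mm long, flat closed orange ends, a thin white line along it; about 0.16 kg, loose, lying on the bench on one or the other side of the cradle (125 to 165 mm off its groove). Origin at its centre, on its axis, 25 mm above the bench as it lies; x along its axis; y and z turn as it rolls. Smooth lacquer: it rolls freely, soon stops on level.
- cradle: Fixed low cradle: two blue V-blocks in line, each 36 mm wide, centred at x = -70 and x = +20 mm, on a 2 mm base plate; the groove runs along x. Origin on the bench under the groove, x along the groove towards the red stop, z up. The boom tube is home with its centre at x = 0, y = 0, 31.7 mm above the bench. At the start its centre is at x = -50 to -30 mm, so that rolled straight across it passes in front of the stop.
- groove (a point): Bottom of the 120-degree V-groove, in the middle of the cradle (its x = 0, y = 0), 2.8 mm above the bench; axes as the cradle's. The groove's lips are at y = +-16 mm, 12 mm above the bench, with flat lands out to y = +-20 mm; from there white ramps fall on both sides to the bench at y = +-80 mm, so the tube can be rolled in from either side.
- stop_face (a point): Middle of the face of the red stop, 29 mm above the bench, at x = +100 mm of the cradle; axes as the cradle's. The stop is an upright plate 60 mm wide and 58 mm high at the far (+x) end of the groove, 8 mm thick, with a foot 8 mm high reaching 42 mm back from the face. The near (-x) end of the groove is open. It is rigid.
- alu_tube: Silver aluminium tube with grey ends, 30 mm in diameter, 180 mm long, loose, lying on the other side of the cradle: not to be moved. Origin at its centre, x along its axis.
- motor: Brushless motor standing upright near the stop end of the cradle, 42 mm in diameter, 49 mm high with its shaft, loose: not to be moved. Origin at the centre of its underside.
- nut_driver: Nut driver with a dark blue handle lying near the stop end of the cradle, 217 mm long, 28 mm thick: not to be moved. Origin on the bench under the middle of the handle, x from handle to socket (socket end at x = +162 mm).
- screwdriver: Screwdriver with a dark teal handle lying on the left side of the bench, 185 mm long, 28 mm thick: not to be moved. Origin on the bench under the middle of the handle, x towards the blade (blade end at x = +130 mm).
- pliers: Pliers with yellow handles lying flat near the robot on the right, about 175 mm long, 62 mm wide, 14 mm high: not to be moved. Origin on the bench under the pivot, x towards the jaws.
- jar: Clear jar with a red cap standing on the right, 54 mm in diameter, 62 mm high: not to be moved. Origin at the centre of its underside.
Mind the look-alikes: they are no part of the job. There is more than one size of the boom; the job needs the middle-sized.

How it is judged:
On the way, in this order (a step that is already met when the one before it is completed fails the run):
1. the boom tube is rolled along the bench: it turns by more than a quarter turn about its axis (angle between boom's own z axis and vertical above 1.8 rad).
2. the boom tube lies down in the V-groove, in both V-blocks (y of boom in the frame of cradle between -0.004 and 0.004 m and z of boom in the frame of cradle between 0.0292 and 0.0342 m and angle between the x axis of boom and the x axis of cradle, either way round below 0.04 rad), for 0.2 s.
At the end, for the whole second after the job is handed in: The boom tube lies at rest in the V-groove (axis within 4 mm of the groove's middle line, 29 to 34 mm above the bench, parallel to the groove within 0.04 rad), with its end within 4 mm of the red stop (all of step 2 and x of boom in the frame of cradle between -0.004 and 0.004 m and linear speed of boom below 0.01 m/s and angular speed of boom below 0.3 rad/s); the robot touches nothing.
It fails at once if the boom tube is lifted (its centre more than 52 mm above the bench; over the lips it passes at 37 mm) (height (world z) of boom above 0.052 m).
It fails at once if the boom tube is tipped up on one end (more than about 17 degrees) (angle between boom's own x axis and vertical below 1.27 rad or angle between boom's own x axis and vertical above 1.87 rad).
It fails at once if the silver tube is moved by more than 20 mm (distance of alu_tube from where it was at the start of the episode above 0.02 m).
It fails at once if the motor, nut driver, screwdriver, pliers or jar is moved by more than 20 mm (distance of any of motor, nut_driver, screwdriver, pliers, jar from where it was at the start of the episode above 0.02 m).
It also fails if it takes over 45 s, if anything falls off the work surface, if the arm or the gripper's body presses on something with over 40 N, if the wrist force passes 120 N, or if a joint passes its speed limit or range.

### The arm

A 7-joint arm with a two-finger parallel gripper is mounted at the origin on the work surface. World frame = base frame: x ahead of the robot, y to its left, z up, the work surface at z = 0. Lengths are in m, angles in rad, forces in N, time in s.
With the tool pointing down it reaches from about 0.425 to 0.95 m from the base axis. Payload 4.7 kg.
Tool frame: the origin (TCP) lies at the centre of the arm's flange, where the gripper is bolted on; the fingertips stand env.nose_length ahead of it and the grasp point (between the pads) lies 155 mm ahead of it (env.nose_length is the distance from the TCP to the fingertips, in m); z points along the fingers, y is the direction in which the jaws open and shut (so a half turn about z gives the same grasp; the last joint's range is limited). The gripper opens to 85 mm and grips with 20 to 120 N. Pads are 22 mm wide; open, the fingers measure 114 mm over their backs; the gripper's body (76 mm by 85 mm) begins 54 mm behind the grasp point. The pads swing forward as they close: fully open they stand 13 mm farther back than shut.
Start: joints at [-1.278, 0.469, -0.049, 1.532, 0.024, 1.141, -0.082], TCP at [0.213, 0.64, 0.405] pointing down, gripper open.
Joint ranges: [-2.59, 2.59], [-0.33, 1.99], [-1.39, 1.29], [0.1, 2.45], [-1.04, 4.18], [0.21, 1.99], [-2.66, 2.66]. Speed limits (rad/s): [2.57, 2.57, 3.14, 3.14, 3.14, 3.14, 3.14].

### API

Orientations are given as [roll, pitch, yaw] about the fixed x, y, z axes, in that order (R = Rz(yaw) Ry(pitch) Rx(roll)).
In Python, from workcell import env gives the robot as it stands. The module is installed in compiled form; this text tells all that it offers.
- The arm moves only by the shell command python3 -m pendant 'ROWS' [OPENING] [FORCE]. ROWS is JSON, a list of rows, each a list of 2 entries, a list of its own where there are three numbers: the shift along the tool's x, y, z normalised to -1 to 1, where 1 is 0.025 m, then the turn, a rotation vector about the tool's x, y, z normalised to -1 to 1, where 1 is 5 degrees. A call has exactly 8 rows; each row shifts and turns the commanded pose from where the row before left it, along the tool's axes as they then stand; what a row does not reach is not made up. A row lasts 1/12 s, in which the tool goes at most 41.7 mm and 7.16 degrees, less where a joint would pass 70% of its speed; a pose out of reach is approached as far as the arm can. A call with a number of a shift or a turn outside -1 to 1 is refused whole. A call with a gripper value outside its range is refused whole. OPENING is the opening, from 0 (shut) to 1 (fully open), set as the call begins (- or left out, the last holds). The fingers move at their own pace and stop on an object; FORCE is the grip in N (left out, the last holds). Time passes only in rows, so rows that do not move let the fingers close, or fill a call up. It gives the time, the measured TCP pose, the force and the opening at its end, in the units of the state.
- env.get_state(): the state, without advancing time (a new reading comes with each control period).
- env.camera(name): name is "side" or "top"; returns a dict with "image" (480x640x3 uint8, blue, green, red), "fx", "fy", "cx", "cy" (pixels), "rvec" (rotation vector, rad) and "tvec" (3), from world to camera coordinates, as OpenCV has them. Camera axes: x right, y down, z forward; pixel columns grow to the right and rows downward; lengths in m; the calibration is good to about 2 mm. A picture is of the moment at which its call begins. There is no depth.
- env.hand_in(): hands the job in, once; it reports no verdict.
The state is a dict: "t": time; "q": joint angles; "dq": joint speeds; "joint_efforts": joint torques, N m; "ee_pos": TCP position; "ee_rot": TCP orientation; "force": force on the tool from outside, world axes, zero at the start; "torque": the same for the moment, N m; "width": opening from 0.0 (shut) to 1.0 (fully open).
Only numpy, scipy, OpenCV 4.12 (cv2) and the standard library are available. Lean on these libraries where they do the work, as an engineer would, in place of code of your own. Each camera call takes 0.05 s, during which the arm holds its last target. There are 200 camera calls.

## Working session

There is one attempt and no reset: what is moved stays moved. The work goes in short steps, Python scripts to look and compute and a shell command to move; the robot and the scene stay as the last step left them, time stands still between calls to the robot, and variables do not carry over. Pictures are saved under pics/ and viewed, about 8 in all and at most 12, crops included, and the job is handed in when it is done.

```bash
mkdir -p pics
cat > h.py <<'E'
import numpy as np,cv2
from workcell import env
from scipy.spatial.transform import Rotation as R
def cam(n):
    c=env.camera(n);c['R']=cv2.Rodrigues(np.array(c['rvec'],float))[0];c['K']=np.array([[c['fx'],0,c['cx']],[0,c['fy'],c['cy']],[0,0,1.]]);c['t']=np.array(c['tvec'],float).ravel();return c
def p2w(c,u,v,z):
    o=-c['R'].T@c['t'];d=c['R'].T@np.linalg.inv(c['K'])@[u,v,1];return o+d*(z-o[2])/d[2]
def w2p(c,p):
    q=c['K']@(c['R']@np.array(p)+c['t']);return q[:2]/q[2]
E
python3 - <<'E'
from h import *
for n in('top','side'):
    c=cam(n);cv2.imwrite(f'pics/{n}1.png',c['image']);print(n,-c['R'].T@c['t'],c['fx'])
s=env.get_state();print(s,env.nose_length)
E
```

```text
top [ 0.39779737 -0.06721584  1.27373937] 548.1464682904422
side [-0.32808908  1.05230385  0.8737438 ] 585.1795448632356
{'t': 0.1, 'q': array([-1.27786149,  0.46941731, -0.04858019,  1.53356693,  0.0240929 ,
        1.14099359, -0.08226328]), 'dq': array([ 0.00221723, -0.00204099, -0.00065236, -0.00272381, -0.00132701,
       -0.0013256 ,  0.00065818]), 'joint_efforts': array([ 8.31497728e-04, -5.11512423e+01, -4.69335378e-02, -2.38390678e+01,
        1.08560087e-02,  4.39856871e-03, -5.98925794e-06]), 'ee_pos': array([0.21342496, 0.64015182, 0.40373111]), 'ee_rot': array([-3.13979373e+00,  6.19828362e-05,  2.81980731e+00]), 'force': array([ 0.00324304, -0.36001747, -0.16606886]), 'torque': array([-0.01835756, -0.03123738,  0.05189333]), 'width': 0.9962785074338133} 0.1734
```

View pics/top1.png

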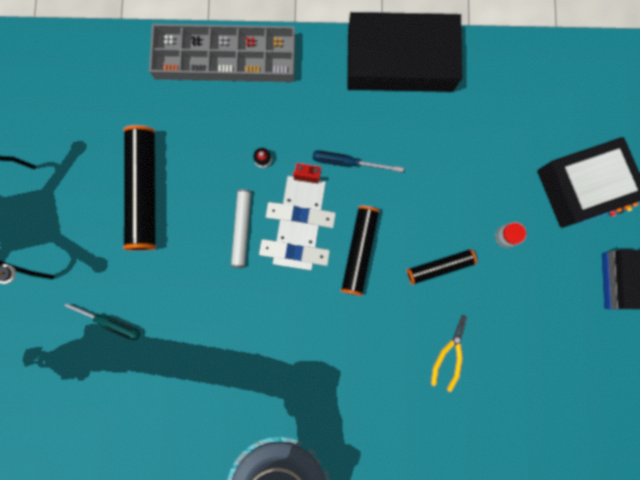

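View pics/side1.png

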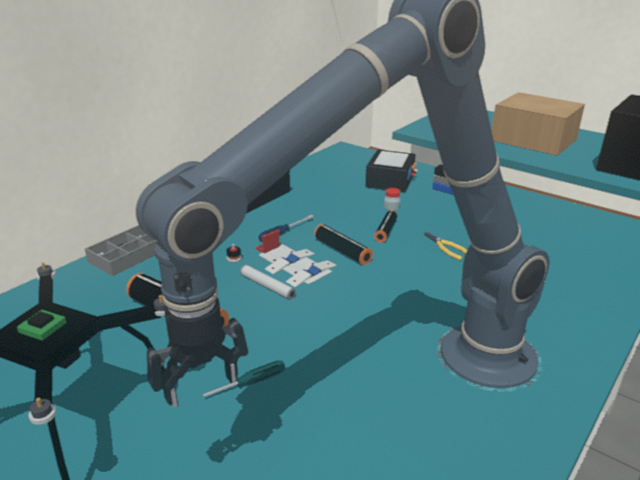

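The top view shows the cradle at about (298,222) with its stop at (307,172). The middle-sized black tube lies to its right at about (361,250), the silver tube to its left at (242,228). I'll enlarge that area.

Run:
```python
import cv2
i=cv2.imread('pics/top1.png')[140:305,220:420]
cv2.imwrite('pics/crop1.png',cv2.resize(i,None,fx=3.6,fy=3.6,interpolation=cv2.INTER_CUBIC))
```

```text
(no output)
```

View pics/crop1.png

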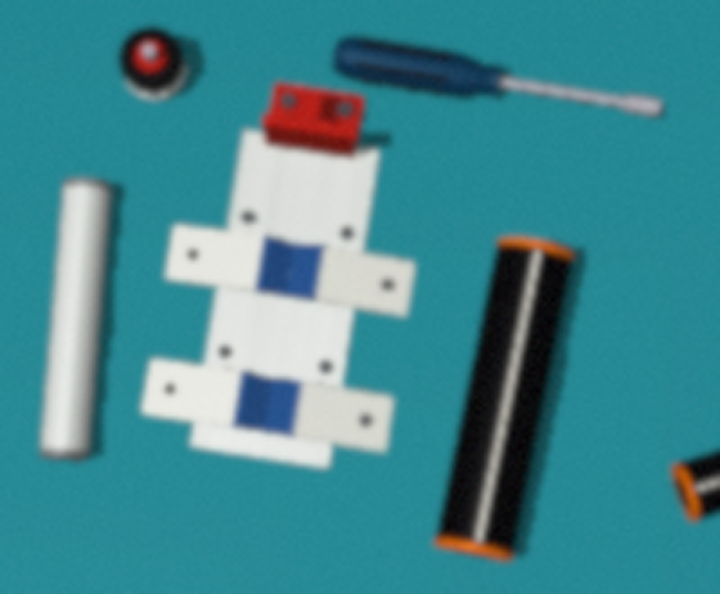

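Run:
```python
from h import *
c=cam('top')
P=lambda x,y,z:p2w(c,220+x/3.6,140+y/3.6,z)
L=[P(*p,0) for p in[(175,225),(165,280),(415,263),(407,317),(150,358),(140,413),(395,395),(387,452)]]
f=np.mean(L[:4],0);n=np.mean(L[4:],0);d=f-n;print('f,n',f,n,np.linalg.norm(d))
print('strip len',np.linalg.norm((L[0]+L[1]-L[2]-L[3])/2),np.linalg.norm((L[4]+L[5]-L[6]-L[7])/2))
y=(L[0]+L[1]+L[4]+L[5]-L[2]-L[3]-L[6]-L[7]);print('yaw',np.arctan2(d[1],d[0]),np.arctan2(-y[0],y[1]))
yaw=np.arctan2(-y[0],y[1]);ex=np.array([np.cos(yaw),np.sin(yaw),0]);ey=np.array([-ex[1],ex[0],0])
o=(f-20e-3*ex+n+70e-3*ex)/2;print('cradle',o,yaw)
a=(P(436,542,.025)+P(512,553,.025))/2;b=(P(500,240,.025)+P(574,252,.025))/2
bd=b-a;m=(a+b)/2;print('boom',m,np.linalg.norm(bd),np.arctan2(bd[1],bd[0]),'in cradle',(m-o)@ex,(m-o)@ey)
for z,q in((.015,[(65,180),(115,184),(40,452),(92,457)]),):
    w=[P(*p,z) for p in q];print('alu',[((k-o)@ex,(k-o)@ey) for k in w])
for q in((435,60),(660,105),(150,60)):
    w=P(*q,.014);print('tool',w,(w-o)@ex,(w-o)@ey)
```

```text
f,n [ 0.62283395 -0.03544497  0.        ] [ 0.53481397 -0.02281697  0.        ] 0.08892121976452307
strip len 0.1599044473265128 0.16165949825900894
yaw -0.14249498219576684 -0.1357007299469644
cradle [ 0.60359413 -0.03251309  0.        ] -0.1357007299469644
boom [ 0.54102129 -0.17501527  0.025     ] 0.19768382335766985 -0.19690318415989835 in cradle -0.042719241669760794 -0.14965727770582105
alu [(np.float64(0.053720227233197804), np.float64(0.15353886345607645)), (np.float64(0.05613454892002634), np.float64(0.12089870117979454)), (np.float64(-0.12368940728976414), np.float64(0.1385752237429198)), (np.float64(-0.12170450747787143), np.float64(0.1051913859241094))]
tool [ 0.76316131 -0.12775758  0.014     ] 0.17098535910862311 -0.07278190543338811
tool [ 0.73564549 -0.27562713  0.014     ] 0.1637269742550143 -0.22301452755076792
tool [0.75949626 0.05967618 0.014     ] 0.14199709163611485 0.11243291013299023
```

Cradle is at about (0.604,-0.033) with yaw -0.139. The boom is at x=-43, y=-150 mm in its frame, so I roll it in +y. First move is out to the middle at the current orientation.

```bash
R='x'
python3 -m pendant '[[[-1,-0.8,0],[0,0,0]],[[-1,-0.8,0],[0,0,0]],[[-1,-0.8,0],[0,0,0]],[[-1,-0.8,0],[0,0,0]],[[-1,-0.8,0],[0,0,0]],[[-1,-0.8,0],[0,0,0]],[[-1,-0.8,0],[0,0,0]],[[-1,-0.8,0],[0,0,0]]]' 1
python3 -m pendant '[[[-1,-0.8,0],[0,0,0]],[[-1,-0.8,0],[0,0,0]],[[-1,-0.8,0],[0,0,0]],[[-1,-0.8,0],[0,0,0]],[[-1,-0.8,0],[0,0,0]],[[-1,-0.8,0],[0,0,0]],[[-1,-0.8,0],[0,0,0]],[[-1,-0.8,0],[0,0,0]]]'
python3 -m pendant '[[[0,0,0.2],[0,0,1]],[[0,0,0.2],[0,0,1]],[[0,0,0.2],[0,0,1]],[[0,0,0.2],[0,0,1]],[[0,0,0.2],[0,0,1]],[[0,0,0.2],[0,0,1]],[[0,0,0.2],[0,0,1]],[[0,0,0.2],[0,0,1]]]'
python3 -m pendant '[[[0,0,0.2],[0,0,1]],[[0,0,0.2],[0,0,1]],[[0,0,0.2],[0,0,1]],[[0,0,0.2],[0,0,1]],[[0,0,0.2],[0,0,1]],[[0,0,0.2],[0,0,1]],[[0,0,0.2],[0,0,1]],[[0,0,0.2],[0,0,0.9]]]'
```

```text
t: 0.82
ee_pos: [0.3532, 0.4238, 0.4045]
ee_rot: [-3.141, -0.0, 2.82]
force: [0.3, 0.4, -0.1]
width: 1.003
t: 1.48
ee_pos: [0.4922, 0.2088, 0.4046]
ee_rot: [-3.142, -0.0, 2.82]
force: [0.4, 1.1, 0.5]
width: 0.999
t: 2.15
ee_pos: [0.4916, 0.2103, 0.3642]
ee_rot: [-3.141, -0.0, 2.117]
force: [-0.0, -0.4, 0.5]
width: 1.002
t: 2.82
ee_pos: [0.4916, 0.2103, 0.3243]
ee_rot: [-3.141, 0.0, 1.428]
force: [-0.6, 0.7, -0.0]
width: 0.997
```

```bash
python3 -m pendant '[[[-0.73,0.17,0.1],[0,0,0]],[[-0.73,0.17,0.1],[0,0,0]],[[-0.73,0.17,0.1],[0,0,0]],[[-0.73,0.17,0.1],[0,0,0]],[[-0.73,0.17,0.1],[0,0,0]],[[-0.73,0.17,0.1],[0,0,0]],[[-0.73,0.17,0.1],[0,0,0]],[[-0.73,0.17,0.1],[0,0,0]]]'
python3 -m pendant '[[[-0.73,0.17,0.1],[0,0,0]],[[-0.73,0.17,0.1],[0,0,0]],[[-0.73,0.17,0.1],[0,0,0]],[[-0.73,0.17,0.1],[0,0,0]],[[-0.73,0.17,0.1],[0,0,0]],[[-0.73,0.17,0.1],[0,0,0]],[[-0.73,0.17,0.1],[0,0,0]],[[-0.73,0.17,0.1],[0,0,0]]]'
python3 -m pendant '[[[-0.73,0.17,0.1],[0,0,0]],[[-0.73,0.17,0.1],[0,0,0]],[[-0.73,0.17,0.1],[0,0,0]],[[-0.73,0.17,0.1],[0,0,0]],[[-0.73,0.17,0.1],[0,0,0]],[[-0.73,0.17,0.1],[0,0,0]],[[-0.73,0.17,0.1],[0,0,0]],[[-0.73,0.17,0.1],[0,0,0]]]'
python3 -m pendant '[[[0,0,0.3],[0,0,0]],[[0,0,0.3],[0,0,0]],[[0,0,0.3],[0,0,0]],[[0,0,0.3],[0,0,0]],[[0,0,0.3],[0,0,0]],[[0,0,0.3],[0,0,0]],[[0,0,0.3],[0,0,0]],[[0,0,0.3],[0,0,0]]]'
python3 - <<'E'
from h import *
print(env.nose_length)
c=cam('top');a=c['image'][130:310,230:450]
c=cam('side');b=c['image'][170:350,250:470]
cv2.imwrite('pics/p2.png',cv2.resize(np.vstack([a,b]),None,fx=1.65,fy=1.65,interpolation=cv2.INTER_CUBIC))
cv2.imwrite('pics/s2.png',cv2.resize(b,None,fx=3.3,fy=3.3,interpolation=cv2.INTER_CUBIC))
E
```

```text
t: 3.48
ee_pos: [0.5051, 0.0602, 0.3045]
ee_rot: [-3.141, -0.0, 1.432]
force: [1.0, 0.5, 0.2]
width: 1.002
t: 4.15
ee_pos: [0.5186, -0.0891, 0.2844]
ee_rot: [-3.141, -0.0, 1.433]
force: [0.3, 0.4, 1.0]
width: 1.0
t: 4.82
ee_pos: [0.5322, -0.2383, 0.2643]
ee_rot: [-3.141, -0.0, 1.432]
force: [0.2, 0.5, -0.0]
width: 1.002
t: 5.48
ee_pos: [0.5323, -0.2372, 0.2039]
ee_rot: [-3.141, -0.0, 1.433]
force: [-0.0, -0.8, -0.9]
width: 1.005
0.1734
```

View pics/s2.png

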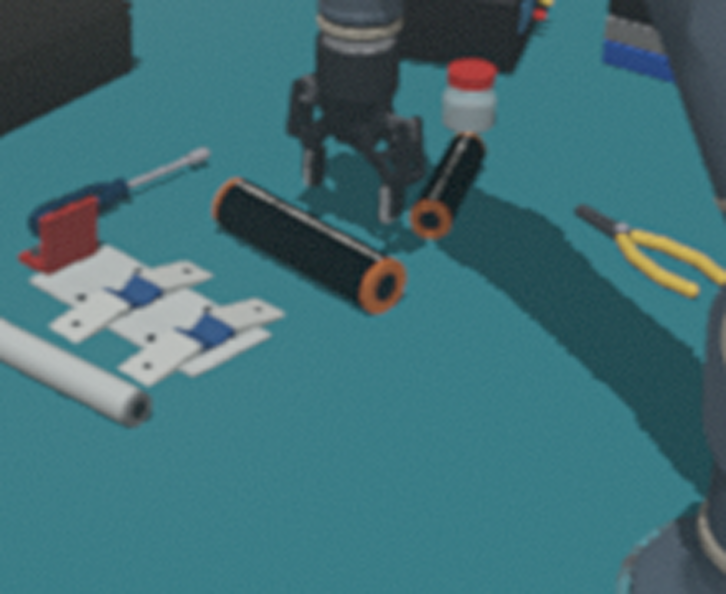

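The side crop shows the fingers between the boom and the small tube, with the near tip at about (387,222) and the far tip at (313,187). I'll work out the tip height from those.

Run:
```python
from h import *
c=cam('side')
for p,uv in(((.483,-.230),(367.3,237.3)),((.582,-.244),(344.8,226.7))):
    print(uv,[w2p(c,[*p,z]).round(1) for z in(.02,.03,.043,.055)])
```

```text
(367.3, 237.3) [array([368.1, 243.4]), array([368.3, 240.4]), array([368.5, 236.6]), array([368.7, 233. ])]
(344.8, 226.7) [array([343.9, 231.7]), array([344. , 228.8]), array([344.1, 225.1]), array([344.2, 221.6])]
```

Tip is at about z≈0.040, so the open fingers reach roughly 162 mm. I'll lower the TCP to about 0.181 and push gently.

```bash
python3 -m pendant '[[[0,0,0.12],[0,0,0]],[[0,0,0.12],[0,0,0]],[[0,0,0.12],[0,0,0]],[[0,0,0.12],[0,0,0]],[[0,0,0.12],[0,0,0]],[[0,0,0.12],[0,0,0]],[[0,0,0.12],[0,0,0]],[[0,0,0.08],[0,0,0]]]'
python3 -m pendant '[[[0.25,0,0],[0,0,0]],[[0.25,0,0],[0,0,0]],[[0.25,0,0],[0,0,0]],[[0.25,0,0],[0,0,0]],[[0.25,0,0],[0,0,0]],[[0.25,0,0],[0,0,0]],[[0.25,0,0],[0,0,0]],[[0.25,0,0],[0,0,0]]]'
python3 -m pendant '[[[0.25,0,0],[0,0,0]],[[0.25,0,0],[0,0,0]],[[0.25,0,0],[0,0,0]],[[0.25,0,0],[0,0,0]],[[0.25,0,0],[0,0,0]],[[0.25,0,0],[0,0,0]],[[0.25,0,0],[0,0,0]],[[0.25,0,0],[0,0,0]]]'
python3 - <<'E'
from h import *
c=cam('top');a=c['image'][150:300,230:430]
c=cam('side');b=c['image'][190:340,220:420]
cv2.imwrite('pics/p3.png',cv2.resize(np.vstack([a,b]),None,fx=2,fy=2,interpolation=cv2.INTER_CUBIC))
E
```

```text
t: 6.3
ee_pos: [0.5322, -0.2375, 0.1812]
ee_rot: [-3.141, -0.0, 1.432]
force: [-0.5, -0.4, -0.0]
width: 1.002
t: 6.97
ee_pos: [0.5393, -0.1873, 0.1817]
ee_rot: [3.142, -0.0, 1.433]
force: [-0.3, -0.3, 0.1]
width: 0.999
t: 7.63
ee_pos: [0.5462, -0.1381, 0.1817]
ee_rot: [3.141, 0.0, 1.432]
force: [-1.2, -1.4, 1.9]
width: 1.004
```

View pics/p3.png

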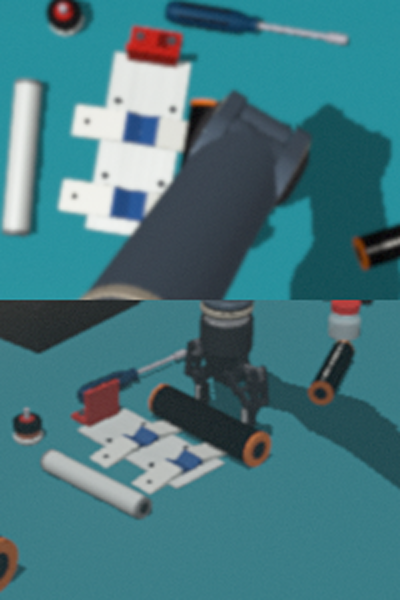

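The boom is parallel to the groove and at the foot of the ramps. In the side crop its near end is at (258,447). I'll carry on up, slower near the lip.

```bash
python3 -m pendant '[[[0.22,0,0],[0,0,0]],[[0.22,0,0],[0,0,0]],[[0.22,0,0],[0,0,0]],[[0.22,0,0],[0,0,0]],[[0.22,0,0],[0,0,0]],[[0.22,0,0],[0,0,0]],[[0.22,0,0],[0,0,0]],[[0.22,0,0],[0,0,0]]]'
python3 -m pendant '[[[0.12,0,0],[0,0,0]],[[0.12,0,0],[0,0,0]],[[0.12,0,0],[0,0,0]],[[0.12,0,0],[0,0,0]],[[0.12,0,0],[0,0,0]],[[0.12,0,0],[0,0,0]],[[0.12,0,0],[0,0,0]],[[0.12,0,0],[0,0,0]]]'
python3 - <<'E'
from h import *
c=cam('top');a=c['image'][150:300,230:430]
c=cam('side');b=c['image'][190:340,220:420]
cv2.imwrite('pics/p4.png',cv2.resize(np.vstack([a,b]),None,fx=2,fy=2,interpolation=cv2.INTER_CUBIC))
E
```

```text
t: 8.4
ee_pos: [0.5522, -0.0943, 0.1817]
ee_rot: [-3.142, -0.0, 1.432]
force: [-0.7, -0.9, 1.2]
width: 1.002
t: 9.07
ee_pos: [0.5555, -0.0707, 0.1816]
ee_rot: [-3.141, -0.0, 1.432]
force: [-0.0, 0.6, -0.2]
width: 0.999
```

View pics/p4.png

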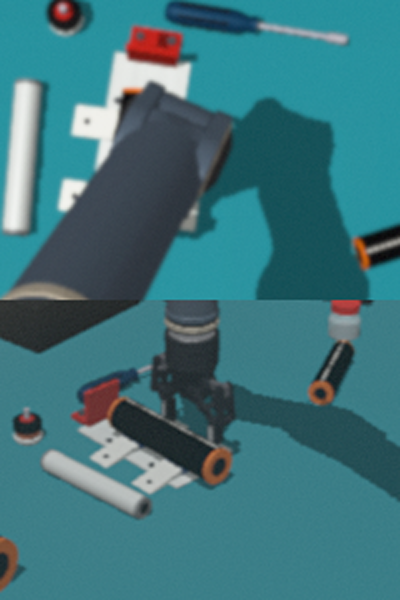

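The boom appears to have dropped into the groove: force is back to zero and the hand is at y=-45 mm. I'll back off, rise and close the hand, then look.

```bash
python3 -m pendant '[[[-0.2,0,0],[0,0,0]],[[-0.4,0,0],[0,0,0]],[[-0.4,0,0],[0,0,0]],[[-0.4,0,0],[0,0,0]],[[-0.4,0,0],[0,0,0]],[[-0.4,0,-0.2],[0,0,0]],[[-0.4,0,-0.5],[0,0,0]],[[-0.4,0,-0.6],[0,0,0]]]'
python3 -m pendant '[[[-0.4,0,-0.6],[0,0,0]],[[-0.4,0,-0.6],[0,0,0]],[[-0.4,0,-0.6],[0,0,0]],[[-0.4,0,-0.6],[0,0,0]],[[-0.4,0,-0.6],[0,0,0]],[[-0.4,0,-0.2],[0,0,0]],[[-0.4,0,0],[0,0,0]],[[-0.4,0,0],[0,0,0]]]' 0
python3 - <<'E'
from h import *
c=cam('top');cv2.imwrite('pics/p5.png',cv2.resize(c['image'][150:300,220:390],None,fx=4,fy=4,interpolation=cv2.INTER_CUBIC))
E
```

```text
t: 9.83
ee_pos: [0.5445, -0.1469, 0.2146]
ee_rot: [-3.14, 0.0, 1.431]
force: [0.2, 0.0, -0.3]
width: 0.998
t: 10.5
ee_pos: [0.5337, -0.2257, 0.2944]
ee_rot: [3.141, -0.0, 1.432]
force: [-0.4, 0.4, 0.5]
width: -0.005
```

View pics/p5.png

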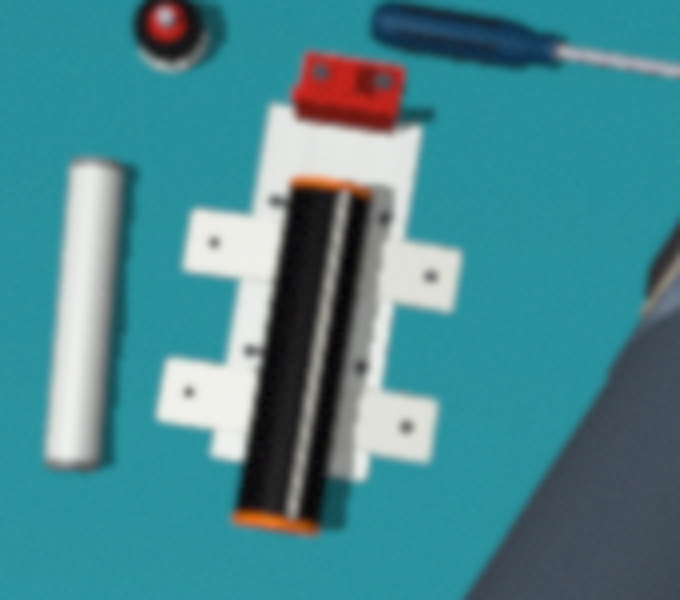

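The boom is seated in the groove: far end at crop (331,186), near end (276,522), stop face about (345,125). I'll convert those to positions.

Run:
```python
from h import *
c=cam('top');P=lambda x,y,z:p2w(c,220+x/4,150+y/4,z)
ex=np.array([.9904,-.1385,0]);ey=np.array([.1385,.9904,0]);o=np.array([.6036,-.0325,0])
a=(P(233,516,.032)+P(318,528,.032))/2;b=(P(292,182,.032)+P(370,190,.032))/2
for p in(a,b):print(p,(p-o)@ex,(p-o)@ey)
print(np.arctan2(*(b-a)[1::-1]))
t=o-.180*ex;t2=np.array(env.get_state()['ee_pos']);d=t-t2;print('to x=-180: tool x,y',d@ey,d@ex)
```

```text
[ 0.46712487 -0.01296973  0.032     ] -0.13786991456542896 0.00044097210893159766
[ 0.66140406 -0.04009061  0.032     ] 0.05830044348040093 0.00048811795441577616
-0.13870112278273078
to x=-180: tool x,y 0.2022207894431159 -0.13702335951761
```

```bash
python3 -m pendant '[[[1,-0.67,0],[0,0,0]],[[1,-0.67,0],[0,0,0]],[[1,-0.67,0],[0,0,0]],[[1,-0.67,0],[0,0,0]],[[1,-0.67,0],[0,0,0]],[[1,-0.67,0],[0,0,0]],[[1,-0.67,0],[0,0,0]],[[1,-0.67,0],[0,0,0]]]'
python3 -m pendant '[[[0,0,0],[0,0,0]],[[0,0,0.3],[0,0,0]],[[0,0,0.3],[0,0,0]],[[0,0,0.3],[0,0,0]],[[0,0,0.3],[0,0,0]],[[0,0,0.3],[0,0,0]],[[0,0,0.3],[0,0,0]],[[0,0,0.2],[0,0,0]]]'
python3 - <<'E'
from h import *
c=cam('side');cv2.imwrite('pics/p6.png',cv2.resize(c['image'][190:340,220:420],None,fx=4,fy=4,interpolation=cv2.INTER_CUBIC))
ex=np.array([.9904,-.1385,0]);ey=np.array([.1385,.9904,0]);o=np.array([.6036,-.0325,0])
p=np.array(env.get_state()['ee_pos'])-o;print(p@ex,p@ey,p[2])
E
```

```text
t: 11.27
ee_pos: [0.4277, -0.0065, 0.2934]
ee_rot: [-3.14, 0.0, 1.433]
force: [0.5, -0.1, 0.0]
width: -0.003
t: 11.93
ee_pos: [0.4288, -0.0086, 0.2429]
ee_rot: [-3.14, 0.001, 1.431]
force: [0.0, 0.1, -0.1]
width: -0.002
-0.17669455307641857 -0.000422297906317929 0.24251540231872323
```

View pics/p6.png

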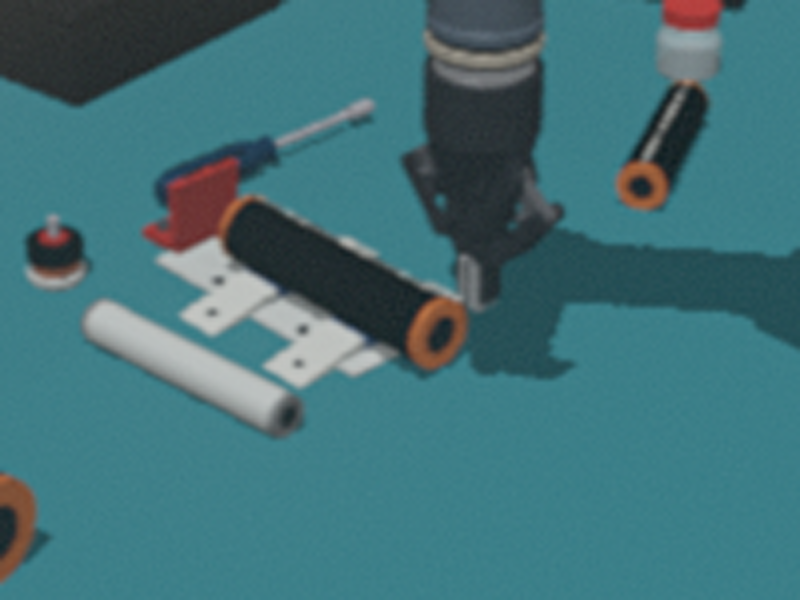

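The closed fingers hang behind the boom's near end: tip at crop (480,305), end at (435,333). Now I go down and push along +x.

```bash
python3 -m pendant '[[[0,0,0.22],[0,0,0]],[[0,0,0.22],[0,0,0]],[[0,0,0.22],[0,0,0]],[[0,0,0.22],[0,0,0]],[[0,0,0.22],[0,0,0]],[[0,0,0.22],[0,0,0]],[[0,0,0.22],[0,0,0]],[[0,0,0.22],[0,0,0]]]'
python3 -m pendant '[[[0,0.2,0],[0,0,0]],[[0,0.2,0],[0,0,0]],[[0,0.2,0],[0,0,0]],[[0,0.2,0],[0,0,0]],[[0,0.2,0],[0,0,0]],[[0,0.2,0],[0,0,0]],[[0,0.2,0],[0,0,0]],[[0,0.2,0],[0,0,0]]]'
python3 -m pendant '[[[0,0.08,0],[0,0,0]],[[0,0.08,0],[0,0,0]],[[0,0.08,0],[0,0,0]],[[0,0.08,0],[0,0,0]],[[0,0.08,0],[0,0,0]],[[0,0.08,0],[0,0,0]],[[0,0.08,0],[0,0,0]],[[0,0,0],[0,0,0]]]'
python3 - <<'E'
from h import *
c=cam('side')['image'][190:340,220:420];d=cam('top')['image'][150:300,220:420]
cv2.imwrite('pics/p7.png',cv2.resize(np.hstack([c,d]),None,fx=2,fy=2,interpolation=cv2.INTER_CUBIC))
ex=np.array([.9904,-.1385,0]);ey=np.array([.1385,.9904,0]);o=np.array([.6036,-.0325,0])
p=np.array(env.get_state()['ee_pos'])-o;print(p@ex,p@ey,p[2])
E
```

```text
t: 12.65
ee_pos: [0.4289, -0.0081, 0.1996]
ee_rot: [-3.142, -0.0, 1.432]
force: [-0.2, -0.2, -0.7]
width: 0.003
t: 13.32
ee_pos: [0.469, -0.0137, 0.2002]
ee_rot: [-3.141, -0.0, 1.432]
force: [-1.7, -1.0, 1.5]
width: 0.003
t: 13.98
ee_pos: [0.4829, -0.0156, 0.2002]
ee_rot: [3.141, -0.0, 1.432]
force: [-0.3, -0.0, 0.3]
width: 0.001
-0.12203310783688158 -1.8915683817018192e-05 0.2002434022521641
```

View pics/p7.png

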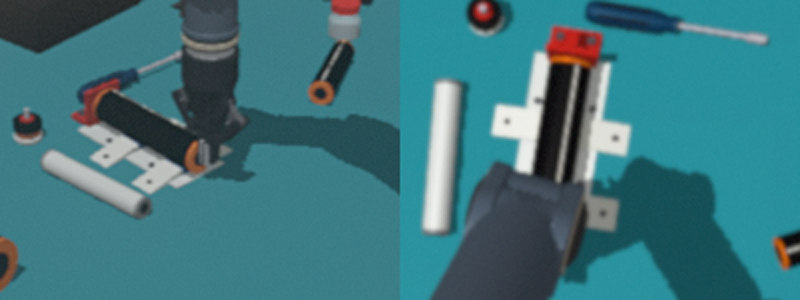

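The boom is a few mm short of the stop (orange rim at about (572,58) in the picture). I'll creep on and watch the force.

```bash
for k in 1; do python3 -m pendant '[[[0,0.04,0],[0,0,0]],[[0,0.04,0],[0,0,0]],[[0,0.04,0],[0,0,0]],[[0,0.04,0],[0,0,0]],[[0,0,0],[0,0,0]],[[0,0,0],[0,0,0]],[[0,0,0],[0,0,0]],[[0,0,0],[0,0,0]]]'; done
python3 -m pendant '[[[0,0.04,0],[0,0,0]],[[0,0.04,0],[0,0,0]],[[0,0.04,0],[0,0,0]],[[0,0,0],[0,0,0]],[[0,0,0],[0,0,0]],[[0,0,0],[0,0,0]],[[0,0,0],[0,0,0]],[[0,0,0],[0,0,0]]]'
```

```text
t: 14.75
ee_pos: [0.4865, -0.0161, 0.2002]
ee_rot: [3.141, -0.0, 1.432]
force: [-0.2, -0.4, 0.9]
width: -0.002
t: 15.42
ee_pos: [0.4887, -0.0165, 0.2]
ee_rot: [-3.14, -0.0, 1.432]
force: [-5.1, 1.1, 2.7]
width: 0.001
```

```bash
python3 -m pendant '[[[0,0.04,0],[0,0,0]],[[0,0,0],[0,0,0]],[[0,0,0],[0,0,0]],[[0,0,0],[0,0,0]],[[0,0,0],[0,0,0]],[[0,0,0],[0,0,0]],[[0,0,0],[0,0,0]],[[0,0,0],[0,0,0]]]'
```

```text
t: 16.08
ee_pos: [0.4891, -0.0165, 0.1998]
ee_rot: [-3.138, -0.0, 1.432]
force: [-8.1, 0.9, 4.0]
width: -0.001
```

Force rises to 8 N with almost no travel, so the boom is against the stop. I'll back off, rise, swing clear and check.

```bash
python3 -m pendant '[[[0,-0.1,0],[0,0,0]],[[0,-0.2,0],[0,0,0]],[[0,-0.4,0],[0,0,0]],[[0,-0.5,0],[0,0,0]],[[0,-0.4,0],[0,0,0]],[[0,-0.2,-0.3],[0,0,0]],[[0,0,-0.6],[0,0,0]],[[0,0,-0.6],[0,0,0]]]'
python3 -m pendant '[[[0,0,-0.6],[0,0,0]],[[0,0,-0.6],[0,0,0]],[[0,0,-0.6],[0,0,0]],[[0,0,-0.6],[0,0,0]],[[-0.8,0.3,-0.2],[0,0,0]],[[-0.8,0.3,0],[0,0,0]],[[-0.8,0.3,0],[0,0,0]],[[-0.8,0.3,0],[0,0,0]]]'
python3 -m pendant '[[[-0.8,0.3,0],[0,0,0]],[[-0.8,0.3,0],[0,0,0]],[[-0.8,0.3,0],[0,0,0]],[[-0.8,0.3,0],[0,0,0]],[[-0.8,0.3,0],[0,0,0]],[[-0.8,0.3,0],[0,0,0]],[[0,0,0],[0,0,0]],[[0,0,0],[0,0,0]]]'
python3 - <<'E'
from h import *
c=cam('top');cv2.imwrite('pics/p8.png',cv2.resize(c['image'][150:300,220:390],None,fx=4,fy=4,interpolation=cv2.INTER_CUBIC))
E
```

```text
t: 16.75
ee_pos: [0.4453, -0.0105, 0.2384]
ee_rot: [-3.141, 0.0, 1.432]
force: [0.9, -0.7, -0.0]
width: 0.002
t: 17.42
ee_pos: [0.4646, -0.0947, 0.3037]
ee_rot: [3.139, -0.001, 1.433]
force: [0.2, 0.2, -0.4]
width: -0.004
t: 18.08
ee_pos: [0.4922, -0.22, 0.3033]
ee_rot: [3.14, 0.001, 1.43]
force: [0.5, 0.2, -0.4]
width: -0.004
```

View pics/p8.png

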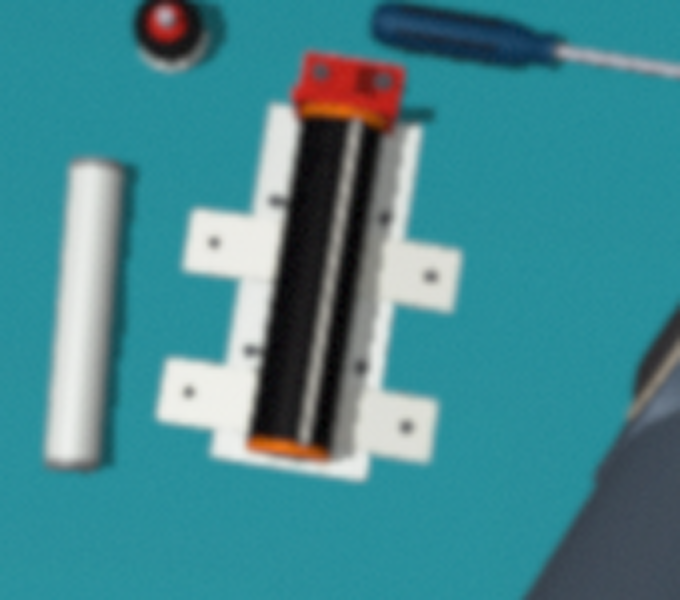

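The boom lies in the groove with its far end against the red stop (orange rim at (340,112)) and the near end at (289,447). The silver tube and motor have not moved and the hand is clear, so I'm handing in.

```bash
python3 -c "
from workcell import env
print(env.hand_in())"
```

```text
the job is handed in; nothing more can be done
None
```

The boom tube is in the V-groove with its far end against the red stop, and I handed the job in at about 18 s of robot time; the hand-in gave no verdict. I rolled the tube up the ramps with the open fingertips, backed off, closed the hand and pushed its near end along the groove.

- **In the groove:** measured from the top picture after rolling, the axis was 0.5 mm off the groove line and parallel to it within my measuring error.
- **Against the stop:** the push force rose from about 0 to 5 N and then 8 N while the hand hardly moved. The last picture shows no gap at the stop. The near end moved about 44 mm by a rough pixel estimate, where I expected about 40 mm. I put the difference down to reading error.
- **Other objects:** the silver tube, motor and nut driver look unmoved in the last picture. The screwdriver, pliers and jar were outside it and I did not check them again at the end.
- **Hand:** it is clear and touching nothing, with wrist force about 0.

No check failed. I did not measure the quarter-turn roll directly; the tube rolled about 150 mm, which is nearly a full turn.

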